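# Level scoop of cinnamon bark

### The job

With the slotted aluminium scoop, scoop up all three stiff rolls of cinnamon bark heaped on the tray's cradle: slide the scoop in under them from the robot's side and lift, so that the two lower rolls lie in the dish with the third heaped on top. Then strike off the top roll by drawing the scoop to the left under the tray's fixed strike bar, so that it drops back into the tray while the other two stay in the scoop. Stand the scoop with its two rolls upright on the bare marble to the left of the tray and let go.

Things in the scene. Friction and masses are not known exactly. Their poses are not given: they have to be found in the camera images.
- scoop: Aluminium scoop, slotted floor, 280 g. Origin: underside, mid-dish; +x front, z up. x -60..+36, 128 wide in y; floor 4 thick (top x +-20), 45 deg lips and cheeks 18 high. Slot |y|<22, open in front, back to x=-54. Dark wooden grip bar: x -58..+22, 16 wide (y), 20 high, middle 105 above underside; pinch across y at x=-10 (balance point). Stem x=-57. Stands left of the tray; may go back to its starting place. (mm)
- tray: Fixed wooden tray. Origin on the marble under its cradle; +x away from robot, +y left. x -78..+88, y -93..+223; front wall 14 high, others 30. Cradle block x +-34, y +-12, top 54, end stops to 62. Strike bar: upright steel strip at y=+140, 5 thick, x -25 (free end, robot's side) to +95 (post), lower edge 120, top 145 above the marble. Marble is clear 90 before the tray. (mm)
- roll_a: Lower roll on the robot's side: dark cinnamon bark, 26 thick, 104 long along its y, round ends, 30 g; origin mid-roll. Lies along tray y across the cradle at tray x=-16, middle 67 high, overhanging 40 each side: the scoop, aligned with the tray, underside 16 to 34 above the marble, slides under from -x until its origin is over the tray's, then rises; the cradle passes through the slot. (mm)
- roll_b: Lower roll farther from the robot: same as roll_a, at tray x = +16 mm. In the scoop the middles of the two lower rolls lie 17 mm above the scoop's underside, about 15 mm before and behind its origin.
- roll_top: Top roll (the excess): same as roll_a, in the groove on the other two, middle 87 above the marble, or 38 above the scoop's underside once scooped. A scoop moved to tray +y with its underside 82 (75 to 88) above the marble passes under the strike bar, which holds this roll's end; it has dropped off when the scoop's origin is at tray y = 260 to 270. The stem passes the bar's free end. (mm)

How it is judged:
By the outcome, as a careful person would: the job done as asked, in the order asked, and still so for the second after the job is handed in, with the robot touching nothing.
It also fails if it takes over 58 s, if anything falls off the work surface, if the arm or the gripper's body presses on something with over 40 N, if the wrist force passes 120 N, or if a joint passes its speed limit or range.

### The arm

A 7-joint arm with a two-finger parallel gripper is mounted at the origin on the work surface. World frame = base frame: x ahead of the robot, y to its left, z up, the work surface at z = 0. Lengths are in m, angles in rad, forces in N, time in s.
With the tool pointing down it reaches from about 0.4 to 0.85 m from the base axis. Payload 4.4 kg.
Tool frame: the origin (TCP) lies at the very end of the fingers, on their centre line; the grasp point (between the pads) lies 19 mm behind it; y points along the fingers, z is the direction in which the jaws open and shut, and the axes are right-handed (so a half turn about y gives the same grasp; the last joint's range is limited). The gripper opens to 94 mm and grips with 3 to 60 N. Pads are 16 mm wide; open, the fingers measure 119 mm over their backs; the gripper's body (75 mm by 177 mm) begins 78 mm behind the grasp point.
Start: joints at [-1.362, 0.628, 0.038, 1.517, -0.027, 0.996, -0.02], TCP at [0.176, 0.626, 0.205] pointing down, gripper open.
Joint ranges: [-3.06, 3.06], [-0.37, 2.12], [-1.25, 1.32], [0.18, 2.47], [-1.1, 4.24], [0.23, 1.98], [-2.94, 2.94]. Speed limits (rad/s): [2.57, 2.57, 3.14, 3.14, 3.14, 3.14, 3.14].

### API

Orientations are given as a 3x3 rotation matrix whose columns are the frame's x, y, z axes.
In Python, from bench import get_obs, imaging, ticket gives the robot as it stands.
- The arm moves only by the tool apply_moves, never from a script. Its argument "moves" is text: rows parted by semicolons, each of 7 numbers parted by spaces: the shift along the tool's x, y, z in m, then the turn, a rotation vector about the tool's x, y, z in degrees, then the opening in per cent of the stroke, from 0 (shut) to 100 (fully open). A call has 1 to 12 rows; each row is the pose to reach, as a shift and turn from the pose commanded when the call began, along the tool's axes at that moment; what a row does not reach only later rows make up. A row lasts 1/8 s, in which the tool goes at most 62.5 mm and 10.7 degrees, less where a joint would pass 70% of its speed; a pose out of reach is approached as far as the arm can. A call with a gripper value outside its range is refused whole. The fingers move at their own pace and stop on an object; the grip force is fixed at half the most. Time passes only in rows, so rows that repeat a pose let the fingers close. It gives the time, the measured TCP pose, the force and the opening at its end, in the units of the state.
- get_obs(): the state, without advancing time (a new reading comes with each control period).
- imaging.camera(name): name is "scene" or "top" or "wrist"; returns (picture, depth): 400x640x3 uint8, red, green, blue; 400x640 float32, m along the optical axis (not along the pixel's ray), 0 where there is no reading.
- imaging.calibration(name): a dict with "camera_matrix" (3x3 intrinsics, pixels), "R" (3x3) and "t" (3): a world point X has camera coordinates R X + t; the wrist camera has in their place "mount" (4x4, takes a point from camera to tool coordinates, whose origin is the TCP and whose axes are the tool frame's). Camera axes: x right, y down, z forward; pixel columns grow to the right and rows downward; lengths in m; the calibration is good to about 2 mm. The wrist camera is an equidistant fisheye: a pixel r from the principal point sees the ray r / f radians off the axis. A picture is of the moment at which its call begins: read the wrist's pose just before it. calibration takes no time and is no camera call.
- ticket.hand_in(): hands the job in, once; it reports no verdict.
The state is a dict: "time_s": time; "qpos": joint angles; "qvel": joint speeds; "joint_efforts": joint torques, N m; "position": TCP position; "orientation": TCP orientation; "contact_force": force on the tool from outside, world axes, zero at the start; "wrist_torque": the same for the moment, N m; "gripper_width": finger opening in m.
Only numpy, scipy, OpenCV 4.12 (cv2) and the standard library are available. Lean on these libraries where they do the work, as an engineer would, in place of code of your own. Each camera call takes 0.05 s, during which the arm holds its last target.

## Working session

There is one attempt and no reset: what is moved stays moved. The work goes in short steps, Python scripts to look and compute and a tool call to move; the robot and the scene stay as the last step left them, time stands still between calls to the robot, and variables do not carry over. Pictures are saved under pics/ and viewed, and the job is handed in when it is done.

Besides the shell and the picture viewer there is one more tool, called as name(argument=value, ...) on one line, values as JSON. apply_moves: Moves the arm, as the interface text tells. Its arguments: {"type":"object","properties":{"moves":{"type":"string"}},"required":["moves"]}

```bash
ls; mkdir -p pics; python3 - <<'E'
from bench import get_obs, imaging
import cv2, numpy as np
o=get_obs()
for k,v in o.items(): print(k,np.round(v,4).tolist())
for n in ["scene","top","wrist"]:
    c=imaging.calibration(n); print(n,{k:np.round(v,4).tolist() for k,v in c.items()})
    p,d=imaging.camera(n); np.savez(f"pics/{n}0.npz",p=p,d=d)
    cv2.imwrite(f"pics/{n}0.png",p[:,:,::-1])
E
```

```text
pics
time_s 0.0
qpos [-1.3618, 0.6293, 0.0385, 1.5184, -0.027, 0.9963, -0.02]
qvel [-0.0011, 0.0024, -0.0, 0.0002, -0.0014, 0.0004, -0.0011]
joint_efforts [0.0003, -54.9733, 1.1434, -18.6624, -0.0523, 0.0236, 0.0002]
position [0.1762, 0.625, 0.2046]
orientation [[0.9625, -0.0005, 0.2713], [-0.2714, -0.0018, 0.9625], [0.0, -1.0, -0.0019]]
contact_force [-1.4018, -0.3022, -0.7161]
wrist_torque [0.0296, 0.0158, 0.0143]
gripper_width 0.0936
scene {'camera_matrix': [[372.5716, 0.0, 320.7385], [0.0, 372.5716, 199.1604], [0.0, 0.0, 1.0]], 'R': [[-0.8026, 0.5965, 0.0002], [0.4444, 0.5982, -0.6669], [-0.398, -0.5351, -0.7452]], 't': [0.4115, -0.2467, 0.9777]}
top {'camera_matrix': [[477.2143, 0.0, 310.1813], [0.0, 477.2143, 201.4514], [0.0, 0.0, 1.0]], 'R': [[-0.0004, -0.9998, -0.0216], [-0.9925, 0.003, -0.1225], [0.1226, 0.0214, -0.9922]], 't': [0.0927, 0.5764, 0.8797]}
wrist {'camera_matrix': [[309.7069, 0.0, 326.1119], [0.0, 309.7069, 191.7975], [0.0, 0.0, 1.0]], 'mount': [[-0.0001, 0.959, 0.2833, -0.0816], [-0.0006, -0.2833, 0.959, -0.1793], [1.0, -0.0001, 0.0006, 0.0015], [0.0, 0.0, 0.0, 1.0]]}
```

View pics/top0.png

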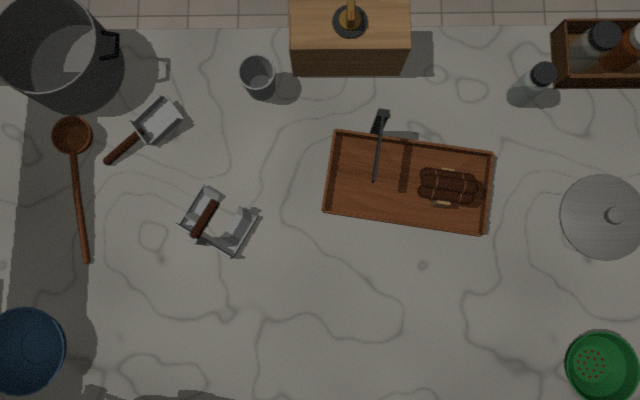

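View pics/scene0.png

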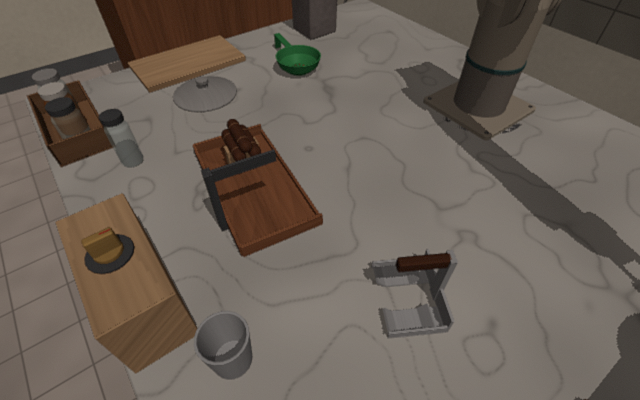

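View pics/wrist0.png

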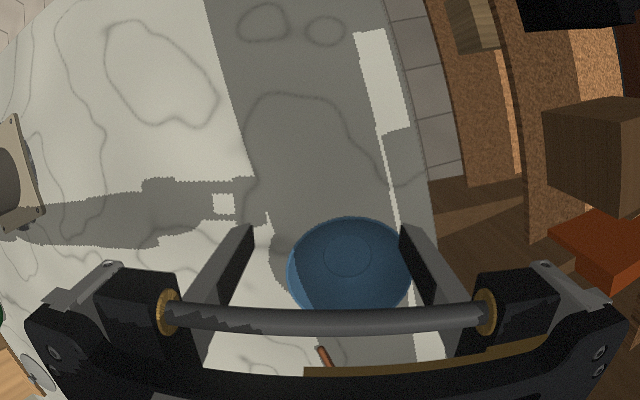

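The top view shows the scoop at about (218,220), its grip running from (195,235) to (215,202). The tray spans (335,130) to (490,232), with the heap at about (450,187) and the strike bar at (378,150). The scene view agrees. The wrist sees the bowl. I'll enlarge next.

```bash
python3 - <<'E'
import cv2, numpy as np
t=np.load("pics/top0.npz")["p"][:,:,::-1]; s=np.load("pics/scene0.npz")["p"][:,:,::-1]
def crop(im,x0,y0,w,h,k,n):
    c=cv2.resize(im[y0:y0+h,x0:x0+w],None,fx=k,fy=k,interpolation=cv2.INTER_CUBIC)
    for i in range(0,w,10): cv2.putText(c,str(x0+i),(i*k,8),0,.3,(0,0,255),1) if i%20==0 else 0; cv2.line(c,(i*k,10),(i*k,14),(0,0,255))
    for i in range(0,h,10): cv2.putText(c,str(y0+i),(0,i*k+4),0,.3,(0,0,255),1)
    cv2.imwrite(n,c)
crop(t,170,175,100,90,6,"pics/t_scoop.png")
crop(t,315,95,190,150,4,"pics/t_tray.png")
crop(s,355,240,110,105,5,"pics/s_scoop.png")
crop(s,185,110,145,145,4,"pics/s_tray.png")
E
```

```text
(no output)
```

View pics/t_scoop.png

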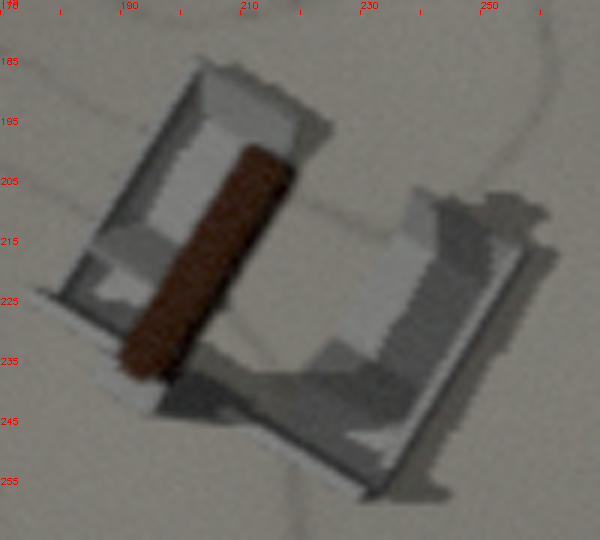

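View pics/t_tray.png

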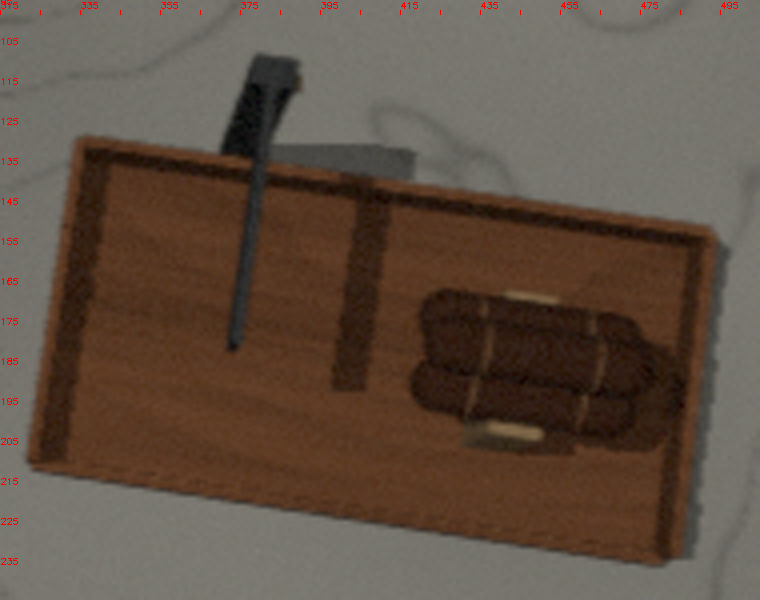

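View pics/s_scoop.png

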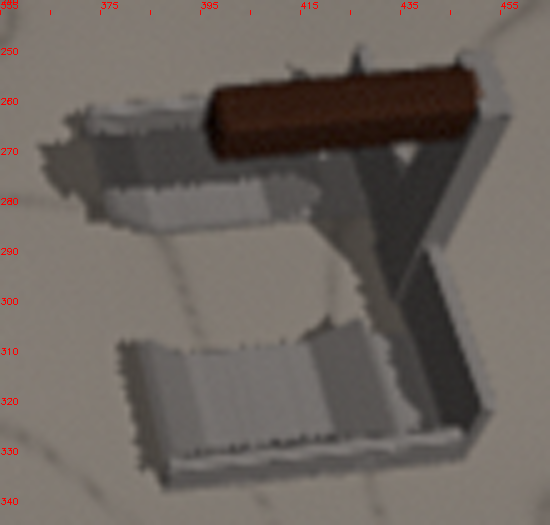

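View pics/s_tray.png

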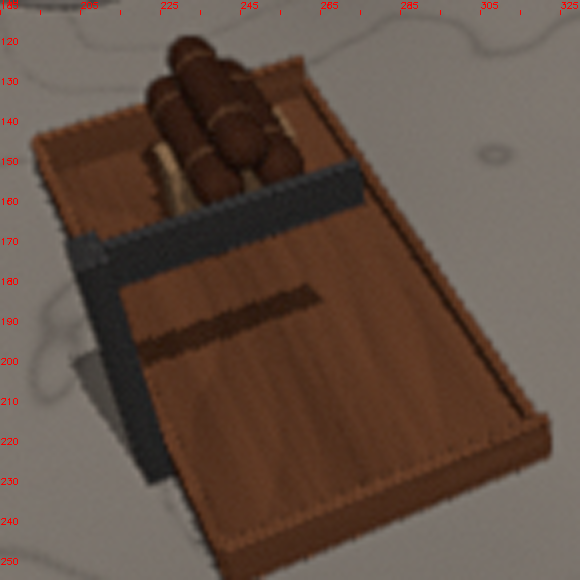

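The enlarged crops are clear enough to read corners. In the top view the tray wall tops are at (334.5,129), (493.5,152.5), (486,234) and (322.5,211), and the bar's free end is at (374,182). The scoop grip runs from (214,200) to (193,236). I'll fit poses from both views and check them against depth.

```bash
cat > h.py <<'E'
import numpy as np, cv2
from bench import get_obs, imaging
from scipy.optimize import least_squares
def proj(n,X):
    c=imaging.calibration(n); X=np.atleast_2d(X); Y=X@np.array(c["R"]).T+np.array(c["t"]); p=Y@np.array(c["camera_matrix"]).T
    return p[:,:2]/p[:,2:]
def cloud(n,d):
    c=imaging.calibration(n); K=np.array(c["camera_matrix"]); v,u=np.mgrid[:400,:640]
    P=np.stack([(u-K[0,2])/K[0,0]*d,(v-K[1,2])/K[1,1]*d,d],-1)
    return (P-np.array(c["t"]))@np.array(c["R"])
def place(q,L):
    c,s=np.cos(q[2]),np.sin(q[2]); L=np.atleast_2d(L)/1000.
    return np.c_[q[0]+c*L[:,0]-s*L[:,1], q[1]+s*L[:,0]+c*L[:,1], L[:,2]+(q[3] if len(q)>3 else 0)]
def fit(corr,q0):
    f=lambda q:np.concatenate([(proj(n,place(q,[l]))[0]-p) for n,l,p in corr])
    r=least_squares(f,q0,loss="soft_l1"); return r.x,f(r.x).reshape(-1,2)
E
python3 - <<'E'
from h import *
for n in ["top","scene"]:
    c=imaging.calibration(n); print(n,"cam at",-np.array(c["R"]).T@np.array(c["t"]))
tc=[("top",(88,223,30),(334.5,129.2)),("top",(88,-93,30),(493.5,152.5)),("top",(-78,-93,30),(486,234)),("top",(-78,223,30),(322.5,211)),("top",(-25,140,145),(374,182)),
("scene",(88,223,30),(240.5,247.5)),("scene",(-78,223,30),(322,215)),("scene",(-78,-93,30),(260,124.5)),("scene",(88,-93,30),(193.7,146)),("scene",(-25,140,145),(274.5,150)),("scene",(-25,140,120),(276,161))]
for nm in ["top","scene",""]:
    q,r=fit([c for c in tc if nm in c[0]],[.5,-.2,-.14,0]); print(nm or "both",np.round(q,4),np.degrees(q[2])); print(np.round(r,1).tolist())
for n,box in [("top",(185,195,225,245)),("scene",(390,248,455,276))]:
    z=np.load(f"pics/{n}0.npz"); p=z["p"].astype(int); P=cloud(n,z["d"])
    m=np.zeros((400,640),bool); m[box[1]:box[3],box[0]:box[2]]=1
    m&=(p[:,:,0]-p[:,:,2]>18)
    Q=P[m]; Q=Q[np.isfinite(Q).all(1)&(Q[:,2]>.08)]
    print(n,len(Q),"z pct",np.percentile(Q[:,2],[5,50,95]))
    T=Q[Q[:,2]>np.percentile(Q[:,2],60)-.004]
    (cx,cy),(w,h),a=cv2.minAreaRect((T[:,:2]*1000).astype(np.float32)); print("rect",cx,cy,w,h,a,len(T), "mean",T.mean(0), np.median(T[:,2]))
    b=cv2.boxPoints(((cx,cy),(w,h),a)); print(np.round(b).tolist())
E
```

```text
top cam at [0.46425134 0.07212999 0.94552932]
scene cam at [0.82896246 0.42531072 0.56389681]
top [ 0.6033 -0.1639 -0.1476 -0.0115] -8.458880732588314
[[-0.1, 0.2], [0.1, -1.0], [-1.1, 1.1], [-0.1, 0.5], [0.9, -0.8]]
scene [ 0.5976 -0.1708 -0.1499 -0.0172] -8.590420320174404
[[-0.1, -0.2], [0.6, -1.5], [0.8, 0.1], [-0.9, -0.5], [-0.1, 1.2], [-0.3, 0.6]]
both [ 0.6019 -0.1635 -0.1484 -0.0092] -8.500764151220704
[[-0.2, 0.5], [0.4, -0.6], [-0.9, 1.8], [-0.3, 1.0], [0.9, -0.2], [-0.8, 1.2], [1.3, -0.9], [0.3, -0.5], [-2.3, -0.7], [-0.2, 0.8], [-0.4, 0.5]]
top 323 z pct [0.1128571  0.11503755 0.11762923]
rect 536.7718505859375 277.951171875 15.736957550048828 74.59629821777344 58.36902618408203 321 mean [0.53747207 0.27750833 0.11514035] 0.1150406530477827
[[501.0, 291.0], [564.0, 252.0], [573.0, 265.0], [509.0, 304.0]]
scene 696 z pct [0.10168127 0.11291058 0.11477143]
rect 676.557861328125 333.15838623046875 350.4831237792969 63.54838562011719 20.882478713989258 523 mean [0.54351695 0.28320958 0.11833052] 0.11333970917033476
[[502.0, 300.0], [524.0, 241.0], [852.0, 366.0], [829.0, 425.0]]
```

The grip's top by top-camera depth is at z 0.115 (expected 115 mm), centred near (0.537, 0.278) and heading about -31.6°. The fit with free height put the tray 9 mm low, which is weakly determined. I'll fix z=0 and cross-check with the depth clouds of the rolls, bar and walls.

```bash
python3 - <<'E'
from h import *
tc=[("top",(88,223,30),(334.5,129.2)),("top",(88,-93,30),(493.5,152.5)),("top",(-78,-93,30),(486,234)),("top",(-78,223,30),(322.5,211)),("top",(-25,140,145),(374,182)),
("scene",(88,223,30),(240.5,247.5)),("scene",(-78,223,30),(322,215)),("scene",(-78,-93,30),(260,124.5)),("scene",(88,-93,30),(193.7,146)),("scene",(-25,140,145),(274.5,150)),("scene",(-25,140,120),(276,161))]
for nm in ["top","scene",""]:
    q,r=fit([c for c in tc if nm in c[0]],[.5,-.2,-.14]); print(nm or "both",np.round(q,4),np.degrees(q[2])); print(np.round(r,1).tolist())
c,s=np.cos(q[2]),np.sin(q[2])
def loc(P): 
    d=P-np.array([q[0],q[1],0]); return np.stack([c*d[...,0]+s*d[...,1],-s*d[...,0]+c*d[...,1],d[...,2]],-1)*1000
for n in ["top","scene"]:
    z=np.load(f"pics/{n}0.npz"); L=loc(cloud(n,z["d"])); x,y,h=L[...,0],L[...,1],L[...,2]
    rng=(abs(x)<140)&(y>-130)&(y<260)&(z["d"]>0)
    floor=rng&(abs(x)<50)&(y>50)&(y<110); print(n,"floor z",np.median(h[floor]))
    rr=rng&(h>55)&(abs(y)<80)&(abs(x)<60); Q=L[rr]; print("rolls",len(Q),"x",np.percentile(Q[:,0],[1,99]),"y",np.percentile(Q[:,1],[1,50,99]),"zmax",np.percentile(Q[:,2],[50,98]))
    T=Q[Q[:,2]>92]; print(" top ridge x,y",T[:,0].mean(),np.percentile(T[:,1],[1,99]),len(T), "slope dx/dy",np.polyfit(T[:,1],T[:,0],1)[0])
    b=rng&(h>115)&(y>100)&(y<180); Q=L[b]; print("bar",len(Q),np.percentile(Q[:,0],[1,99]),np.percentile(Q[:,1],[5,50,95]),np.percentile(Q[:,2],[5,95]), "slope",np.polyfit(Q[:,0],Q[:,1],1)[0])
    w=rng&(h>22)&(h<36); Q=L[w]; 
    for nm2,mm in [("left",abs(Q[:,1]-223)<15),("right",abs(Q[:,1]+93)<15),("back",abs(Q[:,0]-88)<15)]:
        W=Q[mm]; print(nm2,np.percentile(W[:,1 if nm2!='back' else 0],[2,50,98]),len(W))
E
```

```text
top [ 0.6011 -0.162  -0.1484] -8.500576601029774
[[-0.8, -0.3], [1.3, -1.2], [-0.0, 2.0], [-1.0, 0.9], [0.6, -0.6]]
scene [ 0.6053 -0.155  -0.1479] -8.472412093933237
[[-1.0, 2.4], [2.6, -0.4], [0.4, -1.4], [-3.2, -1.4], [0.2, 0.1], [0.0, -0.1]]
both [ 0.6026 -0.1601 -0.147 ] -8.424546622174145
[[-1.9, -0.9], [0.3, -2.0], [-1.0, 1.1], [-2.0, 0.3], [-0.5, -1.4], [-0.9, -0.3], [2.2, -2.8], [0.3, -2.9], [-3.1, -3.0], [0.1, -2.1], [-0.1, -2.2]]
top floor z 4.375309851759285
rolls 1800 x [-33.13348219  30.81419123] y [-48.63077449   1.39479371  49.47364166] zmax [ 81.10552915 101.95286627]
 top ridge x,y -1.7908340138096424 [-48.35083991  47.50551777] 716 slope dx/dy 0.00943960667145742
bar 412 [-24.42183526 101.13868606] [130.38976805 139.7075348  146.55123507] [124.09319024 147.21965715] slope -0.01253172909402418
left [210.69592781 218.61705417 221.85410763] 267
right [-94.16417375 -89.60504265 -83.1252597 ] 388
back [77.05026596 83.72887603 88.62864866] 659
scene floor z 2.3892694645991335
rolls 1049 x [-29.11835819  32.99294336] y [-39.6513175   16.73497601  53.32292556] zmax [78.00654723 99.12691329]
 top ridge x,y 1.846608505671547 [-40.20432804  50.65473448] 327 slope dx/dy 0.0018205309922825464
bar 1025 [-21.11485356 103.51784637] [139.68213341 143.76830626 150.8902897 ] [120.06573977 143.90285228] slope 0.017081688622899126
left [212.74253966 223.45932909 226.04034383] 425
right [-90.73030609 -86.27573863 -82.16098003] 156
back [ 74.93362993  86.33947179 100.20975632] 331
```

Checks agree to about 2 mm. The tray is near (0.603,-0.160) at -8.45°. Its walls, bar (120–147 mm) and roll top (about 100 mm) match the given sizes. Next I'll compute the hover over the scoop's grip.

```bash
cat >> h.py <<'E'
from scipy.spatial.transform import Rotation as Ro
TR=np.array([.603,-.160]); TY=np.radians(-8.45)
def tray(x,y): # mm -> world xy
    return TR+np.array([np.cos(TY)*x-np.sin(TY)*y, np.sin(TY)*x+np.cos(TY)*y])/1000
def plan(p,yaw_deg):
    """shift (mm) and turn from measured pose; yaw = heading of tool x, tool y down"""
    o=get_obs(); R=np.array(o["orientation"]); c,s=np.cos(np.radians(yaw_deg)),np.sin(np.radians(yaw_deg))
    T=np.array([[c,0,-s],[s,0,c],[0,-1,0]])
    print("t",round(o["time_s"],2),"at",np.round(np.array(o["position"])*1000,1),"yaw",round(np.degrees(np.arctan2(R[1,0],R[0,0])),2))
    print("shift mm",np.round(R.T@(np.array(p)-o["position"])*1000,1),"turn",np.round(Ro.from_matrix(R.T@T).as_rotvec(degrees=True),2))
E
sed -i 's/s,0,c\],\[0,-1,0/s,0,c],[0,-1,0/' h.py
python3 -c "
from h import *
plan([.544,.2735,.2],-31.6)"
```

```text
t 0.15 at [176.2 625.1 204.8] yaw -15.75
shift mm [ 449.4    5.1 -238.6] turn [8.000e-02 1.585e+01 1.000e-02]
```

apply_moves(moves="0.05 0 -0.025 0 4 0 100;0.45 0.005 -0.2385 0 15.8 0 100;0.45 0.005 -0.2385 0 15.8 0 100;0.45 0.005 -0.2385 0 15.8 0 100;0.45 0.005 -0.2385 0 15.8 0 100;0.45 0.005 -0.2385 0 15.8 0 100;0.45 0.005 -0.2385 0 15.8 0 100;0.45 0.005 -0.2385 0 15.8 0 100;0.45 0.005 -0.2385 0 15.8 0 100;0.45 0.005 -0.2385 0 15.8 0 100;0.45 0.005 -0.2385 0 15.8 0 100;0.45 0.005 -0.2385 0 15.8 0 100")

```text
time_s: 1.65
position: [0.5432, 0.2761, 0.2005]
orientation: [[0.854, -0.001, 0.52], [-0.52, 0.001, 0.854], [-0.001, -1.0, 0.0]]
contact_force: [0.5, 0.5, 0.1]
gripper_width: 0.0942
```

```bash
python3 - <<'E'
from h import *
o=get_obs(); p,d=imaging.camera("wrist"); np.savez("pics/w1.npz",p=p,d=d,pos=o["position"],R=o["orientation"])
cv2.imwrite("pics/w1.png",p[:,:,::-1]); print(o["position"],np.isfinite(d).mean(),(d>0).mean())
E
```

```text
[0.54324407 0.27611218 0.20046964] 1.0 0.9962578125
```

View pics/w1.png

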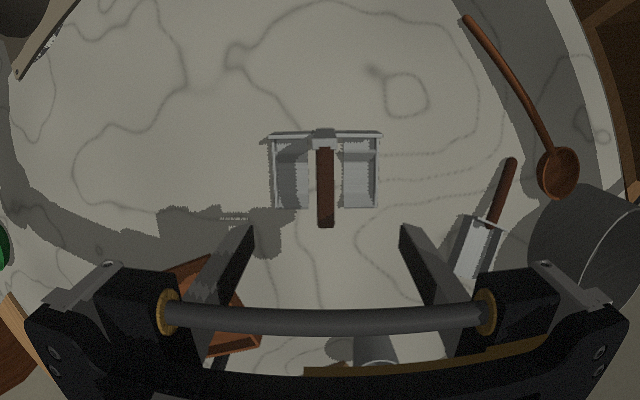

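The wrist view shows the grip from (325,148) at the stem end to (326,228) at the front end, upright in the picture, so the yaw is well aligned. The dish is at (270–380,133–208). I'll measure the grip with the fisheye model.

```bash
cat >> h.py <<'E'
def wray(px):
    c=imaging.calibration("wrist"); K=np.array(c["camera_matrix"]); px=np.atleast_2d(px).astype(float)
    a=(px[:,0]-K[0,2])/K[0,0]; b=(px[:,1]-K[1,2])/K[1,1]; th=np.hypot(a,b); k=np.sinc(th/np.pi)
    return np.c_[a*k,b*k,np.cos(th)]   # unit rays
def wtool(px,depth=None):
    M=np.array(imaging.calibration("wrist")["mount"]); r=wray(px)
    if depth is None: return M[:3,3], r@M[:3,:3].T
    return (r/r[:,2:]*np.asarray(depth)[:,None])@M[:3,:3].T+M[:3,3]
def wplane(px,pos,R,z):  # intersect with world z
    o,r=wtool(px); R=np.array(R); o=R@o+pos; r=r@R.T
    return o+r*((z-o[2])/r[:,2])[:,None]
E
python3 - <<'E'
from h import *
z=np.load("pics/w1.npz"); p=z["p"].astype(int); d=z["d"]
v,u=np.mgrid[140:240,305:345]; v=v.ravel();u=u.ravel()
m=(p[v,u,0]-p[v,u,2]>18); X=wtool(np.c_[u,v][m],d[v,u][m])
W=X@z["R"].T+z["pos"]; t=W[:,2]>.108; W=W[t];X=X[t]
print(len(W),"z",np.percentile(W[:,2],[5,50,95]),"tool x",np.percentile(X[:,0],[1,50,99])*1000,"tool z",np.percentile(X[:,2],[1,50,99])*1000,"slope dz/dx",np.polyfit(X[:,0],X[:,2],1)[0])
# pixel ends on plane z=.115, marble-plane check with dish back corners z=.018
print(np.round(wplane([(317,148),(334,148),(318,228),(335,228)],z["pos"],z["R"],.115)*1000,1))
P=wplane([(262,140),(382,133),(272,208),(377,208)],z["pos"],z["R"],.018)
print(np.round((P-z["pos"])@z["R"]*1000,1))
print("top-view grip centre:", (np.array([.5371,.2777,.115])-z["pos"])@z["R"]*1000)
cv2.imwrite("pics/w1c.png",cv2.resize(z["p"][120:240,250:400,::-1],None,fx=5,fy=5,interpolation=cv2.INTER_CUBIC))
E
```

```text
1058 z [0.11378491 0.11496329 0.11615476] tool x [-44.02681101 -12.71363541  21.56758587] tool z [-5.39116047  0.92662605  8.12252528] slope dz/dx 0.0046739461692024906
[[503.2 293.6 115. ]
 [510.8 306.1 115. ]
 [566.8 255.2 115. ]
 [575.  268.7 115. ]]
[[-39.4 182.5 -74.1]
 [-47.5 182.5  67.9]
 [ 45.8 182.4 -65.7]
 [ 45.8 182.4  65.6]]
top-view grip centre: [-5.97553742 85.4760042  -1.86442094]
```

View pics/w1c.png

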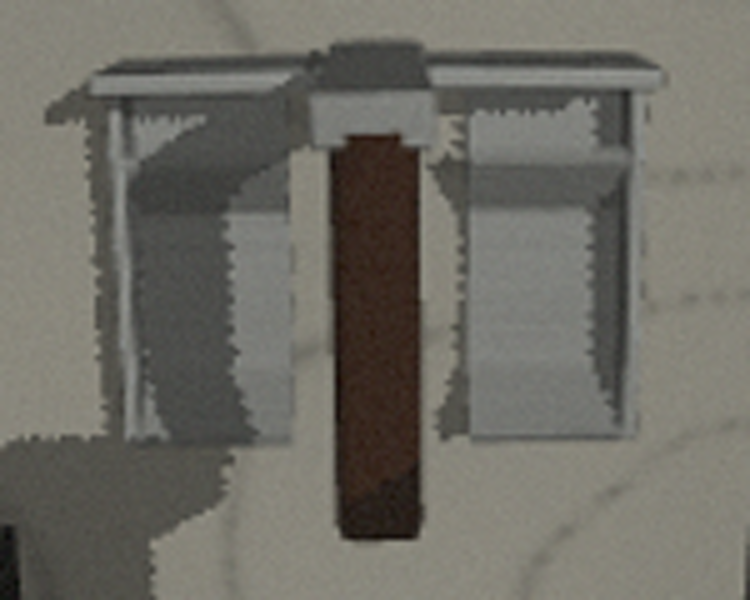

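Wrist depth gives the grip top at z 0.115 (the top view gave the same), laterally +1 to +2 mm from the tool and 0.3° off in yaw. The pinch point is about (0.543,0.278), under the TCP to within 2.5 mm. The two views differ by about 3 mm across the jaws, which self-centre. I'll descend to TCP z 0.086 and grip.

apply_moves(moves="0 0.04 0.0015 0 0 0 100;0 0.08 0.0015 0 0 0 100;0 0.1 0.0015 0 0 0 100;0 0.1145 0.0015 0 0 0 100;0 0.1145 0.0015 0 0 0 100;0 0.1145 0.0015 0 0 0 0;0 0.1145 0.0015 0 0 0 0;0 0.1145 0.0015 0 0 0 0;0 0.1145 0.0015 0 0 0 0;0 0.1145 0.0015 0 0 0 0;0 0.1145 0.0015 0 0 0 0;0 0.1145 0.0015 0 0 0 0")

```text
time_s: 3.2
position: [0.5455, 0.2752, 0.0859]
orientation: [[0.852, -0.0, 0.523], [-0.523, -0.0, 0.852], [-0.0, -1.0, -0.0]]
contact_force: [-1.2, -0.3, 0.0]
gripper_width: 0.0275
```

apply_moves(moves="0 0 0 0 0 0 0;0 0 0 0 0 0 0;0 0 0 0 0 0 0;0 0 0 0 0 0 0")

```text
time_s: 3.7
position: [0.5454, 0.2749, 0.0859]
orientation: [[0.852, -0.0, 0.523], [-0.523, -0.001, 0.852], [-0.0, -1.0, -0.001]]
contact_force: [0.1, -1.5, 0.0]
gripper_width: 0.0154
```

Gripped at 15.4 mm (the bar is 16 mm). Lifting.

apply_moves(moves="0 -0.01 0 0 0 0 0;0 -0.03 0 0 0 0 0;0 -0.06 0 0 0 0 0;0 -0.1 0 0 0 0 0;0 -0.12 0 0 0 0 0;0 -0.12 0 0 0 0 0")

```text
time_s: 4.45
position: [0.5467, 0.2761, 0.208]
orientation: [[0.852, 0.004, 0.523], [-0.523, 0.002, 0.852], [0.002, -1.0, 0.004]]
contact_force: [0.2, -0.1, -3.6]
gripper_width: 0.0154
```

```bash
python3 - <<'E'
from h import *
for n in ["wrist","top","scene"]:
    o=get_obs(); p,d=imaging.camera(n); np.savez(f"pics/{n}2.npz",p=p,d=d,pos=o["position"],R=o["orientation"])
    cv2.imwrite(f"pics/{n}2.png",p[:,:,::-1])
print(o["position"],o["contact_force"])
z=np.load("pics/wrist2.npz")
cv2.imwrite("pics/w2c.png",cv2.resize(z["p"][100:300,220:430,::-1],None,fx=3.5,fy=3,interpolation=cv2.INTER_CUBIC))
s=np.load("pics/scene2.npz")["p"]
cv2.imwrite("pics/s2c.png",cv2.resize(s[120:350,300:520,::-1],None,fx=3,fy=2.6,interpolation=cv2.INTER_CUBIC))
E
```

```text
[0.54493724 0.27523676 0.20539779] [-0.58877434 -0.41815636 -2.79845546]
```

View pics/wrist2.png

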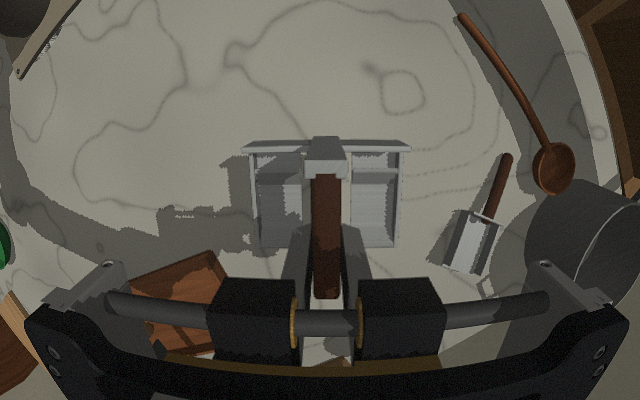

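View pics/s2c.png

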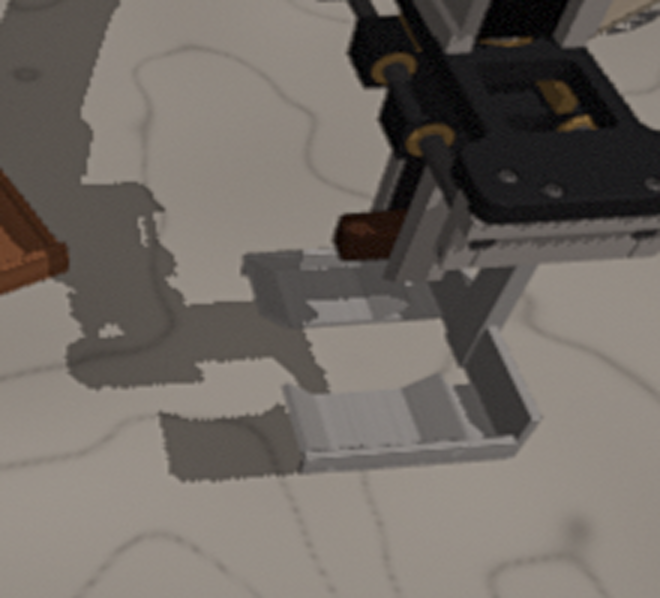

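Held level and clear of the marble. The wrist view shows the grip from (325,175) to (326,299). I'll measure the grip in the tool frame, with the offset along x and the tilt.

```bash
python3 - <<'E'
from h import *
z=np.load("pics/wrist2.npz"); p=z["p"].astype(int); d=z["d"]
v,u=np.mgrid[165:310,300:350]; v=v.ravel();u=u.ravel()
m=(p[v,u,0]-p[v,u,2]>18); X=wtool(np.c_[u,v][m],d[v,u][m])*1000
X=X[(X[:,1]<-18)&(abs(X[:,2])<12)]
print(len(X),"tool x",np.percentile(X[:,0],[.5,2,50,98,99.5]),"y",np.percentile(X[:,1],[5,50,95]),"z",np.percentile(X[:,2],[2,50,98]))
T=X[(abs(X[:,1]-np.median(X[:,1]))<4)]
print("pitch dy/dx",np.polyfit(T[:,0],T[:,1],1),"yaw dz/dx",np.polyfit(T[:,0],T[:,2],1))
# silver dish points: below
v,u=np.mgrid[135:260,235:415]; v=v.ravel();u=u.ravel(); X=wtool(np.c_[u,v],d[v,u])*1000
D=X[(X[:,1]>50)&(X[:,1]<92)]; print("dish x",np.percentile(D[:,0],[.5,2,98,99.5]),"z",np.percentile(D[:,2],[.5,50,99.5]),"y",np.percentile(D[:,1],[2,50,98]))
F=D[(D[:,1]>72)&(abs(D[:,2])>26)&(abs(D[:,2])<50)]
A=np.c_[F[:,[0,2]],np.ones(len(F))]; print("floor plane",np.linalg.lstsq(A,F[:,1],rcond=None)[0],len(F), np.percentile(F[:,0],[1,99]))
E
```

```text
2397 tool x [-47.22263113 -46.30896482 -23.54725825  24.77201622  27.16352342] y [-30.23461872 -29.14836977 -27.88621442] z [-4.92872706  2.25256678  8.89905236]
pitch dy/dx [-1.78834980e-03 -2.91289679e+01] yaw dz/dx [0.0082066  2.28163811]
dish x [-54.39590432 -51.68533236  40.65652573  42.74089104] z [-61.75598398   0.98044415  65.0998414 ] y [55.9589557  80.70951888 82.97718104]
floor plane [-1.78101665e-02  7.92138108e-04  8.03927590e+01] 4217 [-51.06619273  36.87683835]
```

The scoop origin lies 6 mm ahead of the TCP, the underside 86 mm below it, and the pitch is about 0. Top-camera bias against the arm is about 1–2 mm. Next is the pre-entry pose at tray (-150, 0), with the underside 0.12 up.

```bash
python3 -c "
from h import *
print(tray(-156,0)); plan([*tray(-156,0),.206],-8.45)
print(tray(-156,120)); plan([*tray(-190,150),.206],-8.45)"
```

```text
[ 0.44869346 -0.13707638]
t 4.6 at [544.7 275.  204.9] yaw -31.53
shift mm [ 133.7   -0.6 -401.4] turn [  0.08 -23.08  -0.08]
[ 0.46632702 -0.01837904]
t 4.6 at [544.7 275.  204.9] yaw -31.53
shift mm [  43.6   -0.7 -276.8] turn [  0.08 -23.08  -0.08]
```

apply_moves(moves="0.003 0 -0.02 0 -2 0 0;0.01 0 -0.06 0 -6 0 0;0.017 0 -0.105 0 -10 0 0;0.024 0 -0.15 0 -15 0 0;0.03 0 -0.195 0 -19 0 0;0.04 0 -0.24 0 -23 0 0;0.055 0 -0.285 0 -23.1 0 0;0.08 0 -0.325 0 -23.1 0 0;0.105 0 -0.36 0 -23.1 0 0;0.125 0 -0.388 0 -23.1 0 0;0.134 0 -0.401 0 -23.1 0 0;0.134 0 -0.401 0 -23.1 0 0")

```text
time_s: 6.1
position: [0.4495, -0.1367, 0.2054]
orientation: [[0.989, -0.001, 0.149], [-0.149, 0.001, 0.989], [-0.001, -1.0, 0.0]]
contact_force: [-0.0, 0.1, -3.1]
gripper_width: 0.0156
```

```bash
python3 - <<'E'
from h import *
plan([*tray(-156,0),.112],-8.45)
for n in ["top","scene"]:
    o=get_obs(); p,d=imaging.camera(n); np.savez(f"pics/{n}3.npz",p=p,d=d,pos=o["position"],R=o["orientation"])
    print(o["position"],o["qpos"])
t=np.load("pics/top3.npz")["p"]
cv2.imwrite("pics/t3c.png",cv2.resize(t[90:310,320:560,::-1],None,fx=3,fy=2.7,interpolation=cv2.INTER_CUBIC))
cv2.imwrite("pics/s3.png",np.load("pics/scene3.npz")["p"][:,:,::-1])
E
```

```text
t 6.1 at [ 449.5 -136.7  205.4] yaw -8.54
shift mm [-0.7 93.4 -0.5] turn [-0.02 -0.09 -0.07]
[ 0.44953177 -0.13674509  0.2053709 ] [ 0.19162968  0.37525868  0.05973519  2.00212271 -0.03190731  0.76640409
  1.69197095]
[ 0.44958712 -0.13545517  0.20543365] [ 0.1902831   0.3748387   0.0586103   2.00257111 -0.03223971  0.76657466
  1.69176112]
```

View pics/t3c.png

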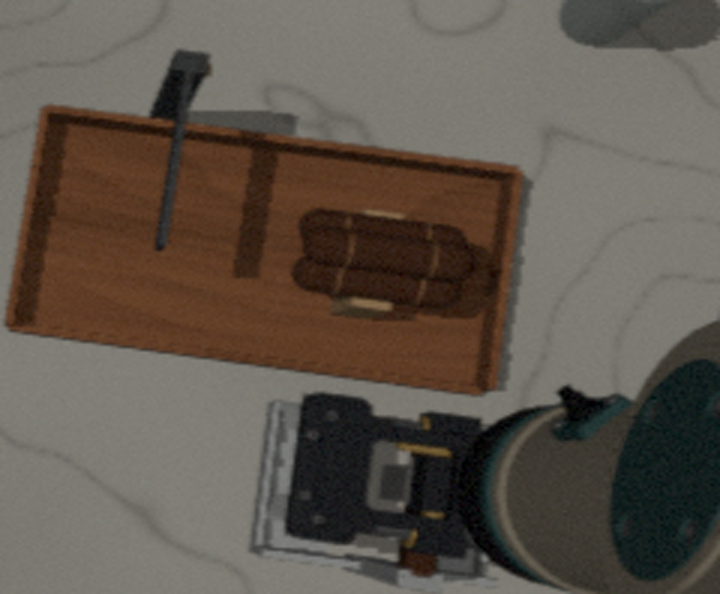

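View pics/s3.png

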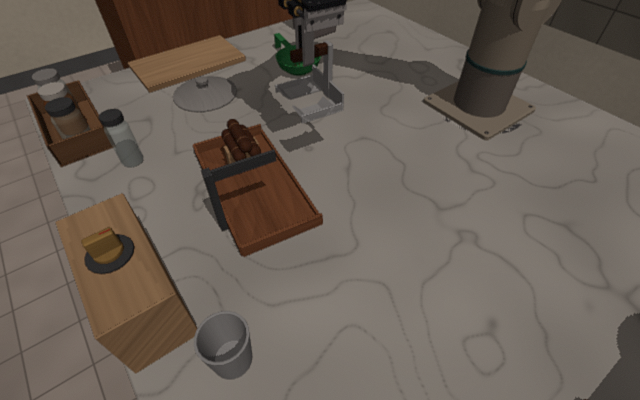

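The scoop is square to the tray in front of the cradle: in the full top view the dish is at about (405–480,225–300), and the scene view agrees. I'll check its lateral position from the top depth.

```bash
python3 - <<'E'
from h import *
z=np.load("pics/top3.npz"); P=cloud("top",z["d"])
d=P[...,:2]-TR; c,s=np.cos(TY),np.sin(TY)
L=np.stack([c*d[...,0]+s*d[...,1],-s*d[...,0]+c*d[...,1],P[...,2]],-1)*1000
m=(z["d"]>0)&(L[...,2]>112)&(L[...,2]<145)&(L[...,0]>-230)&(L[...,0]<-100)&(abs(L[...,1])<90)
Q=L[m]; print(len(Q),np.percentile(Q[:,0],[1,99]),np.percentile(Q[:,1],[1,99]),np.percentile(Q[:,2],[2,50,98]))
E
```

```text
803 [-204.58400492 -111.90859765] [-62.28367666  64.03401656] [121.22286185 126.29080601 140.50035974]
```

apply_moves(moves="0 0.02 0 0 0 0 0;0 0.045 0 0 0 0 0;0 0.07 0 0 0 0 0;0 0.087 0 0 0 0 0;0 0.0935 0 0 0 0 0;0 0.0935 0 0 0 0 0;0 0.0935 0 0 0 0 0")

```text
time_s: 7.08
position: [0.4505, -0.1363, 0.1131]
orientation: [[0.989, 0.001, 0.146], [-0.146, -0.0, 0.989], [0.001, -1.0, 0.0]]
contact_force: [-0.9, 0.6, -3.6]
gripper_width: 0.0159
```

```bash
python3 - <<'E'
from h import *
plan([*tray(-6,0),.112],-8.45)
for n in ["top","scene","wrist"]:
    o=get_obs(); p,d=imaging.camera(n); np.savez(f"pics/{n}4.npz",p=p,d=d,pos=o["position"],R=o["orientation"])
z=np.load("pics/top4.npz"); P=cloud("top",z["d"])
d=P[...,:2]-TR; c,s=np.cos(TY),np.sin(TY)
L=np.stack([c*d[...,0]+s*d[...,1],-s*d[...,0]+c*d[...,1],P[...,2]],-1)*1000
m=(z["d"]>0)&(L[...,2]>20)&(L[...,2]<50)&(L[...,0]>-230)&(L[...,0]<-100)&(abs(L[...,1])<90)
Q=L[m]; print(len(Q),np.percentile(Q[:,0],[1,99]),np.percentile(Q[:,1],[1,99]),np.percentile(Q[:,2],[2,50,98]))
s=np.load("pics/scene4.npz")["p"]
cv2.imwrite("pics/s4c.png",cv2.resize(s[20:180,180:380,::-1],None,fx=4,fy=3.7,interpolation=cv2.INTER_CUBIC))
cv2.imwrite("pics/w4.png",np.load("pics/wrist4.npz")["p"][:,:,::-1])
E
```

```text
t 7.08 at [ 450.5 -136.3  113.1] yaw -8.41
shift mm [148.3   1.3  -1.1] turn [-0.    0.04  0.07]
499 [-201.76102564 -111.47994775] [-60.94312342  64.38427412] [28.66588988 33.88987421 48.04051775]
```

View pics/s4c.png

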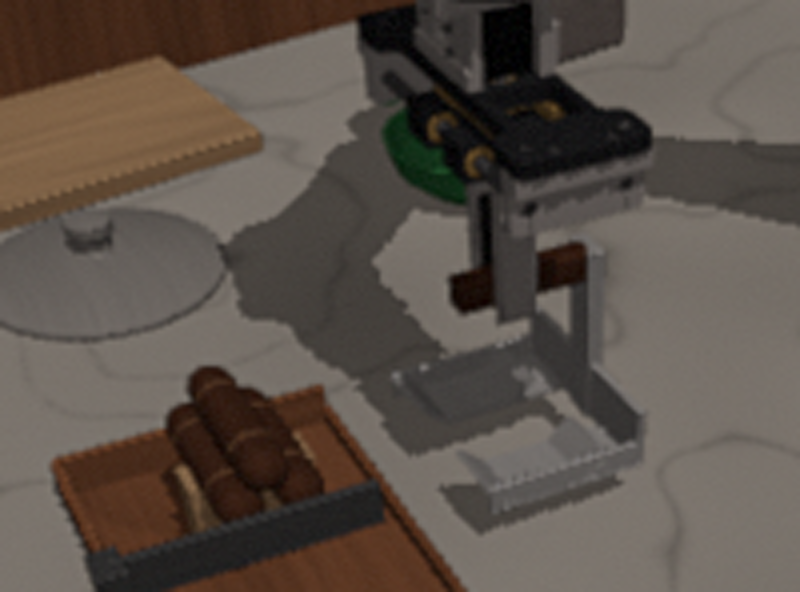

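View pics/w4.png

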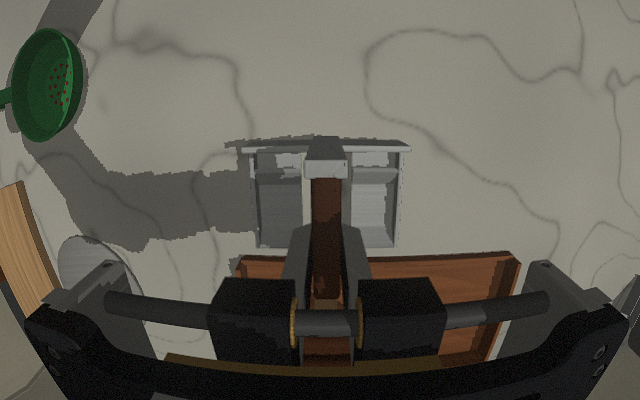

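The scoop is centred on the tray laterally within about 1 mm by top-cam depth, and its front is at tray x -111. The underside is about 27 mm, and the wrist view shows the tray wall parallel at row ~255. Sliding in now.

apply_moves(moves="0.006 0 0 0 0 0 0;0.018 0 0 0 0 0 0;0.032 0.001 0 0 0 0 0;0.046 0.001 0 0 0 0 0;0.06 0.001 -0.001 0 0 0 0;0.074 0.001 -0.001 0 0 0 0;0.088 0.001 -0.001 0 0 0 0;0.102 0.001 -0.001 0 0 0 0;0.114 0.001 -0.001 0 0 0 0;0.122 0.001 -0.001 0 0 0 0;0.126 0.001 -0.001 0 0 0 0;0.126 0.001 -0.001 0 0 0 0")

```text
time_s: 8.72
position: [0.5743, -0.1561, 0.1113]
orientation: [[0.989, -0.0, 0.147], [-0.147, 0.0, 0.989], [-0.0, -1.0, 0.0]]
contact_force: [-0.5, -0.0, -1.8]
gripper_width: 0.0158
```

```bash
python3 - <<'E'
from h import *
plan([*tray(-6,0),.112],-8.45)
for n in ["top","scene"]:
    o=get_obs(); p,d=imaging.camera(n); np.savez(f"pics/{n}5.npz",p=p,d=d,pos=o["position"],R=o["orientation"])
s=np.load("pics/scene5.npz")["p"]
cv2.imwrite("pics/s5c.png",cv2.resize(s[50:180,180:340,::-1],None,fx=5,fy=4.5,interpolation=cv2.INTER_CUBIC))
E
```

```text
t 8.72 at [ 574.3 -156.1  111.3] yaw -8.45
shift mm [23.  -0.7  0.3] turn [-0.    0.   -0.02]
```

View pics/s5c.png

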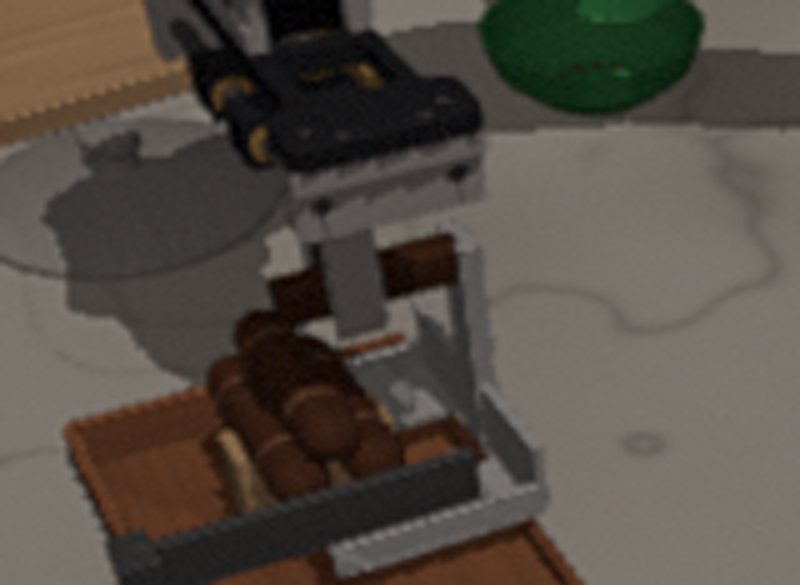

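No contact, all as wanted: the heap is untouched, and the cheek passes under the roll ends. I'll finish the slide.

apply_moves(moves="0.007 0 0 0 0 0 0;0.015 0 0 0 0 0 0;0.021 0 0 0 0 0 0;0.023 0 0 0 0 0 0;0.023 0 0 0 0 0 0")

```text
time_s: 9.45
position: [0.5971, -0.1595, 0.1113]
orientation: [[0.989, -0.0, 0.147], [-0.147, 0.0, 0.989], [-0.0, -1.0, 0.0]]
contact_force: [0.0, -0.2, -3.2]
gripper_width: 0.0158
```

```bash
python3 - <<'E'
from h import *
plan([*tray(-6,0),.168],-8.45)
for n in ["top","scene"]:
    o=get_obs(); p,d=imaging.camera(n); np.savez(f"pics/{n}6.npz",p=p,d=d,pos=o["position"],R=o["orientation"])
s=np.load("pics/scene6.npz")["p"]
cv2.imwrite("pics/s6c.png",cv2.resize(s[50:180,180:340,::-1],None,fx=5,fy=4.5,interpolation=cv2.INTER_CUBIC))
s=np.load("pics/top6.npz")["p"]
cv2.imwrite("pics/t6c.png",cv2.resize(s[120:260,380:540,::-1],None,fx=5,fy=4.2,interpolation=cv2.INTER_CUBIC))
E
```

```text
t 9.45 at [ 597.1 -159.5  111.3] yaw -8.45
shift mm [ -0.1 -56.7   0.3] turn [-0.    0.   -0.02]
```

View pics/s6c.png

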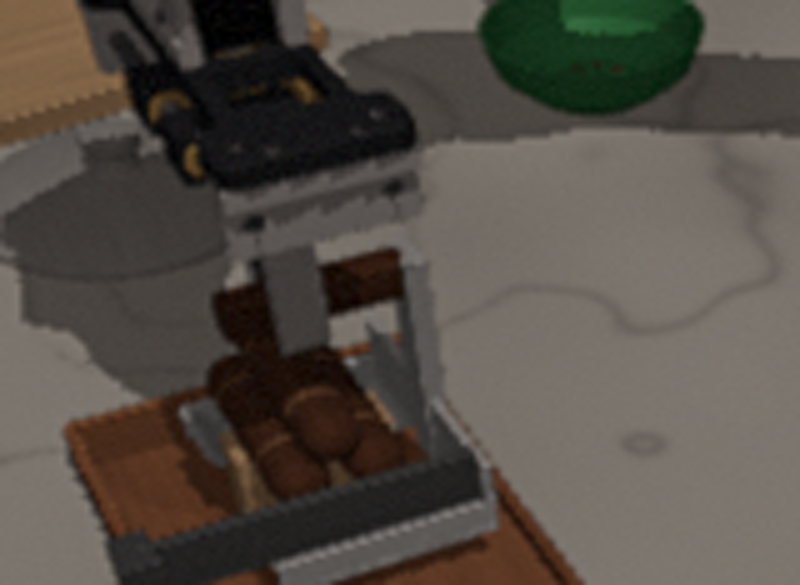

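View pics/t6c.png

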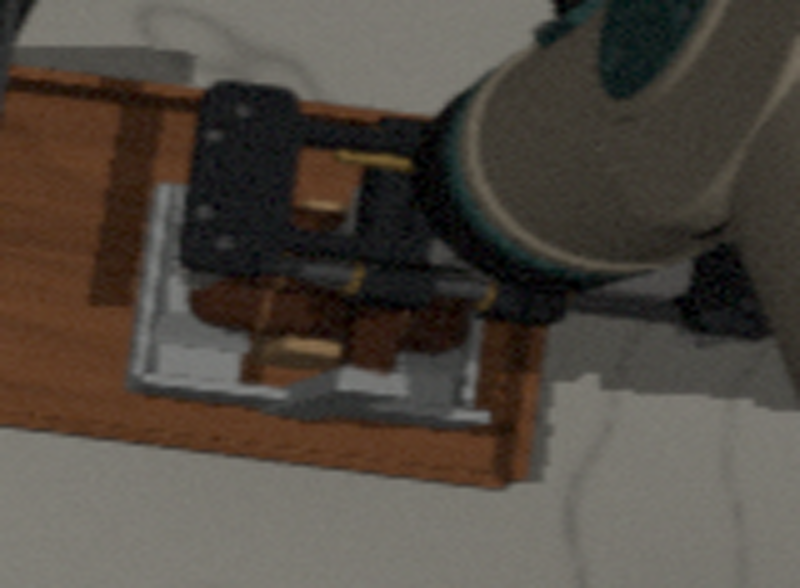

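The scoop is in place under the heap, with the cradle between the slot sides (crop centre ~300 between cheeks at 145 and 480). Rising gently.

apply_moves(moves="0 -0.005 0 0 0 0 0;0 -0.012 0 0 0 0 0;0 -0.017 0 0 0 0 0;0 -0.021 0 0 0 0 0;0 -0.025 0 0 0 0 0;0 -0.029 0 0 0 0 0;0 -0.033 0 0 0 0 0;0 -0.038 0 0 0 0 0;0 -0.044 0 0 0 0 0;0 -0.05 0 0 0 0 0;0 -0.055 0 0 0 0 0;0 -0.057 0 0 0 0 0")

```text
time_s: 11.05
position: [0.5974, -0.1595, 0.1689]
orientation: [[0.989, 0.001, 0.147], [-0.147, -0.0, 0.989], [0.001, -1.0, -0.0]]
contact_force: [-0.5, -0.8, -3.4]
gripper_width: 0.0158
```

```bash
python3 - <<'E'
from h import *
plan([*tray(-6,0),.168],-8.45)
for n in ["top","scene"]:
    o=get_obs(); p,d=imaging.camera(n); np.savez(f"pics/{n}7.npz",p=p,d=d,pos=o["position"],R=o["orientation"])
print(o["contact_force"],o["wrist_torque"])
s=np.load("pics/scene7.npz")["p"]
cv2.imwrite("pics/s7c.png",cv2.resize(s[40:180,180:340,::-1],None,fx=5,fy=4.2,interpolation=cv2.INTER_CUBIC))
s=np.load("pics/top7.npz")["p"]
cv2.imwrite("pics/t7c.png",cv2.resize(s[120:260,370:530,::-1],None,fx=5,fy=4.2,interpolation=cv2.INTER_CUBIC))
E
```

```text
t 11.05 at [ 597.4 -159.5  168.9] yaw -8.44
shift mm [-0.3  0.9  0.3] turn [0.   0.01 0.03]
[ 0.45174851 -0.36135606 -2.51775728] [-0.02421247 -0.09506764 -0.02771136]
```

View pics/s7c.png

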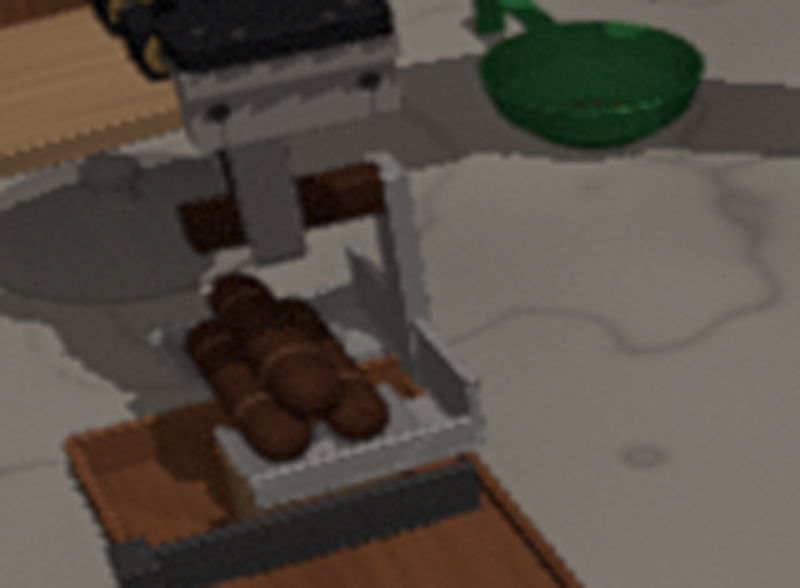

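View pics/t7c.png

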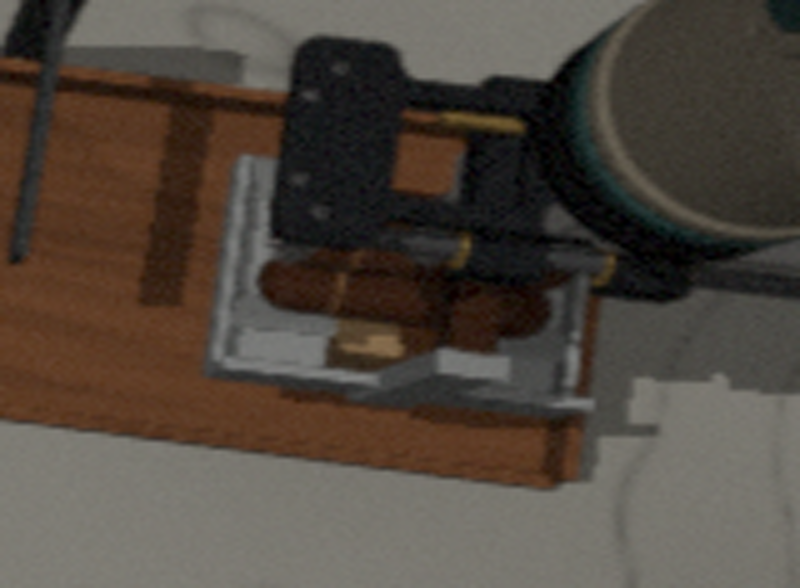

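All three rolls are in the dish, two lower and one heaped. I'll verify heights against the bar before the strike.

```bash
python3 - <<'E'
from h import *
c,s=np.cos(TY),np.sin(TY)
for n in ["scene","top"]:
    z=np.load(f"pics/{n}7.npz"); p=z["p"].astype(int); P=cloud(n,z["d"]); d=P[...,:2]-TR
    L=np.stack([c*d[...,0]+s*d[...,1],-s*d[...,0]+c*d[...,1],P[...,2]],-1)*1000
    m=(z["d"]>0)&(abs(L[...,0])<45)&(abs(L[...,1])<75)&(L[...,2]>90)&(L[...,2]<160)&(p[...,0]-p[...,2]>15)
    Q=L[m]; print(n,len(Q),"x",np.percentile(Q[:,0],[1,99]),"y",np.percentile(Q[:,1],[1,99]),"z",np.percentile(Q[:,2],[2,50,95,99]))
    T=Q[Q[:,2]>118]; print(" top roll x",np.median(T[:,0]),"y",np.percentile(T[:,1],[1,99]), len(T))
    m=(z["d"]>0)&(L[...,0]>-40)&(L[...,0]<70)&(abs(L[...,1]-140)<25)&(L[...,2]>100); Q=L[m]; print(" bar",len(Q),np.percentile(Q[:,2],[1,99]),np.percentile(Q[:,1],[5,50,95]),np.percentile(Q[:,0],[1]))
plan([*tray(-6,265),.168],-8.45)
E
```

```text
scene 973 x [-22.79197332  31.12416073] y [-36.19549261  53.79323195] z [ 99.14077323 112.79880642 133.06829023 133.90832639]
 top roll x 6.243304552573697 y [-36.0870158   53.51180202] 412
 bar 676 [118.99028974 144.42455379] [140.94386451 143.59528955 144.86736349] [-22.25440362]
top 591 x [-27.43422401  28.37112807] y [-46.07953608  49.5924393 ] z [102.65190657 114.20737367 132.40879536 134.46868902]
 top roll x -8.448859999048038 y [-45.9968289   38.41045361] 137
 bar 226 [122.0840845  148.29474375] [136.52648349 139.6578996  141.42537376] [-24.78918593]
t 11.15 at [ 597.3 -159.5  168.7] yaw -8.45
shift mm [ -0.3   0.7 265.4] turn [0.   0.   0.02]
```

Everything matches the text: the top roll's crest is at 134 mm, the lower rolls at 112–114 and the bar's lower edge at 119–122. Drawing left.

apply_moves(moves="0 0 0.004 0 0 0 0;0 0 0.012 0 0 0 0;0 0 0.022 0 0 0 0;0 0 0.033 0 0 0 0;0 0 0.044 0 0 0 0;0 0 0.055 0 0 0 0;0 0 0.065 0 0 0 0;0 0 0.074 0 0 0 0;0 0 0.082 0 0 0 0;0 0 0.09 0 0 0 0;0 0 0.098 0 0 0 0;0 0 0.106 0 0 0 0")

```text
time_s: 12.65
position: [0.6127, -0.0543, 0.1684]
orientation: [[0.989, -0.0, 0.147], [-0.147, -0.0, 0.989], [-0.0, -1.0, -0.0]]
contact_force: [-0.4, -0.6, -3.9]
gripper_width: 0.0156
```

```bash
python3 - <<'E'
from h import *
plan([*tray(-6,265),.168],-8.45)
for n in ["scene"]:
    o=get_obs(); p,d=imaging.camera(n); np.savez(f"pics/{n}8.npz",p=p,d=d,pos=o["position"],R=o["orientation"])
print(o["contact_force"],o["wrist_torque"])
cv2.imwrite("pics/s8c.png",cv2.resize(p[60:220,180:360,::-1],None,fx=4.4,fy=3.7,interpolation=cv2.INTER_CUBIC))
E
```

```text
t 12.65 at [612.7 -54.3 168.4] yaw -8.46
shift mm [-1.00e-01  4.00e-01  1.59e+02] turn [ 0.01 -0.01 -0.01]
[-0.39398046 -0.57151908 -3.94518863] [-0.0701649  -0.02783495 -0.00562068]
```

View pics/s8c.png

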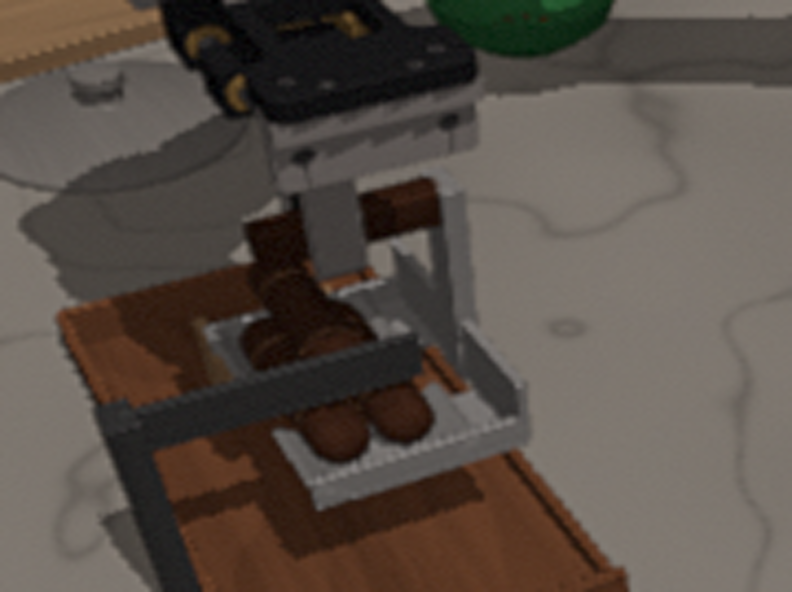

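The top roll is stopped behind the bar while the lower two pass beneath, which is as wanted. I'll continue.

apply_moves(moves="0 0 0.005 0 0 0 0;0 0 0.013 0 0 0 0;0 0 0.021 0 0 0 0;0 0 0.029 0 0 0 0;0 0 0.037 0 0 0 0;0 0 0.045 0 0 0 0;0 0 0.053 0 0 0 0;0 0 0.061 0 0 0 0;0 0 0.069 0 0 0 0;0 0 0.077 0 0 0 0;0 0 0.085 0 0 0 0;0 0 0.093 0 0 0 0")

```text
time_s: 14.2
position: [0.6265, 0.0379, 0.1685]
orientation: [[0.989, 0.0, 0.147], [-0.147, -0.0, 0.989], [0.0, -1.0, -0.0]]
contact_force: [-0.7, 0.5, -2.8]
gripper_width: 0.0158
```

```bash
python3 - <<'E'
from h import *
plan([*tray(-6,265),.168],-8.45)
for n in ["scene"]:
    o=get_obs(); p,d=imaging.camera(n); np.savez(f"pics/{n}9.npz",p=p,d=d,pos=o["position"],R=o["orientation"])
print(o["contact_force"],o["wrist_torque"])
cv2.imwrite("pics/s9c.png",cv2.resize(p[60:250,180:380,::-1],None,fx=4,fy=3.1,interpolation=cv2.INTER_CUBIC))
E
```

```text
t 14.2 at [626.5  37.9 168.5] yaw -8.44
shift mm [-0.2  0.5 65.8] turn [0.   0.01 0.  ]
[-0.69412616  0.47772706 -2.75969695] [ 0.00524858 -0.06322909  0.04805844]
```

View pics/s9c.png

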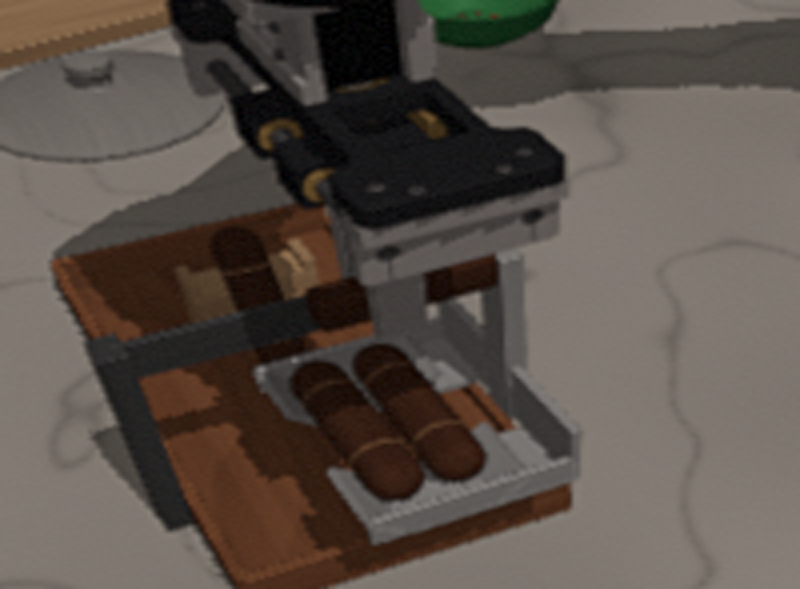

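The two lower rolls remain in the dish. The third is held behind the bar and is tipping off behind the trailing cheek. I'll draw on to y=268.

apply_moves(moves="0 0 0.005 0 0 0 0;0 0 0.013 0 0 0 0;0 0 0.021 0 0 0 0;0 0 0.029 0 0 0 0;0 0 0.037 0 0 0 0;0 0 0.045 0 0 0 0;0 0 0.053 0 0 0 0;0 0 0.06 0 0 0 0;0 0 0.066 0 0 0 0;0 0 0.07 0 0 0 0;0 0 0.07 0 0 0 0")

```text
time_s: 15.62
position: [0.6367, 0.107, 0.1684]
orientation: [[0.989, -0.0, 0.146], [-0.146, 0.0, 0.989], [-0.0, -1.0, 0.0]]
contact_force: [0.7, -0.1, -3.7]
gripper_width: 0.016
```

```bash
python3 - <<'E'
from h import *
plan([.541,.279,.168],-31.2)
for n in ["scene","top"]:
    o=get_obs(); p,d=imaging.camera(n); np.savez(f"pics/{n}10.npz",p=p,d=d,pos=o["position"],R=o["orientation"])
    cv2.imwrite(f"pics/{n}10.png",p[:,:,::-1])
    if n=="scene": cv2.imwrite("pics/s10c.png",cv2.resize(p[60:270,180:420,::-1],None,fx=3.3,fy=2.8,interpolation=cv2.INTER_CUBIC))
E
```

```text
t 15.62 at [636.7 107.  168.4] yaw -8.42
shift mm [-119.8    0.5  156.2] turn [-1.000e-02  2.278e+01 -1.000e-02]
```

View pics/s10c.png

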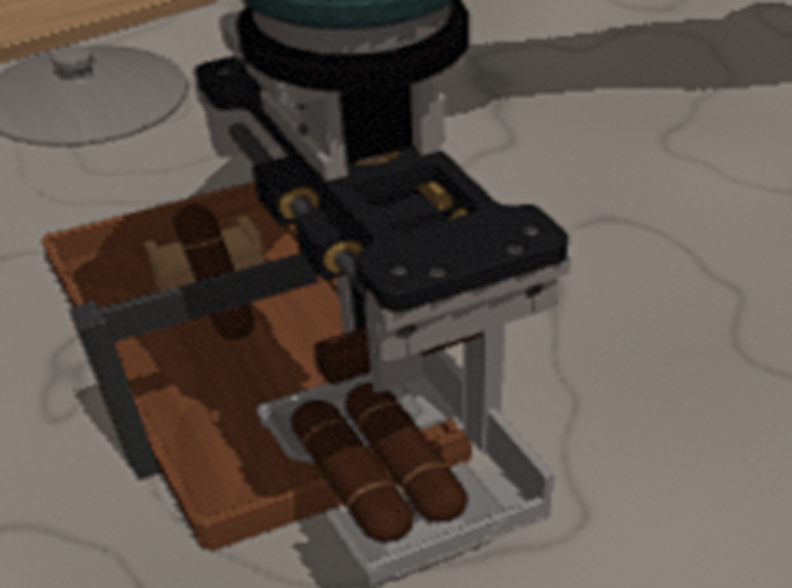

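View pics/top10.png

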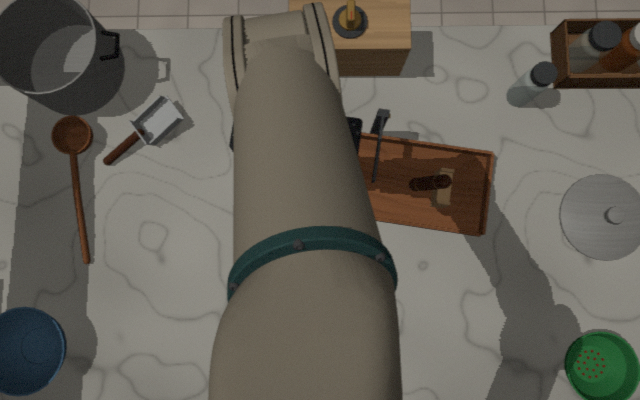

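The top roll is in the tray, leaning on the cradle at top-view (415–450,183), and the two others lie in the scoop. I'll carry the scoop to its starting place, (0.545,0.275), without turning, then lower it.

apply_moves(moves="-0.002 0 0.005 0 0 0 0;-0.007 0 0.014 0 0 0 0;-0.014 0 0.026 0 0 0 0;-0.023 0 0.04 0 0 0 0;-0.034 0 0.055 0 0 0 0;-0.047 0 0.071 0 0 0 0;-0.061 0 0.088 0 0 0 0;-0.075 0 0.105 0 0 0 0;-0.088 0 0.121 0 0 0 0;-0.099 0 0.134 0 0 0 0;-0.107 0 0.143 0 0 0 0;-0.112 0 0.149 0 0 0 0")

```text
time_s: 17.23
position: [0.5475, 0.2709, 0.1685]
orientation: [[0.989, 0.0, 0.147], [-0.147, -0.0, 0.989], [0.0, -1.0, -0.0]]
contact_force: [0.4, -0.2, -2.6]
gripper_width: 0.0158
```

```bash
python3 - <<'E'
from h import *
plan([.5454,.2749,.0865],-8.45)
for n in ["scene","wrist"]:
    o=get_obs(); p,d=imaging.camera(n)
    cv2.imwrite(f"pics/{n}11.png",p[:,:,::-1])
E
```

```text
t 17.23 at [547.5 270.9 168.5] yaw -8.44
shift mm [-2.6 82.   3.6] turn [0.01 0.01 0.  ]
```

View pics/scene11.png

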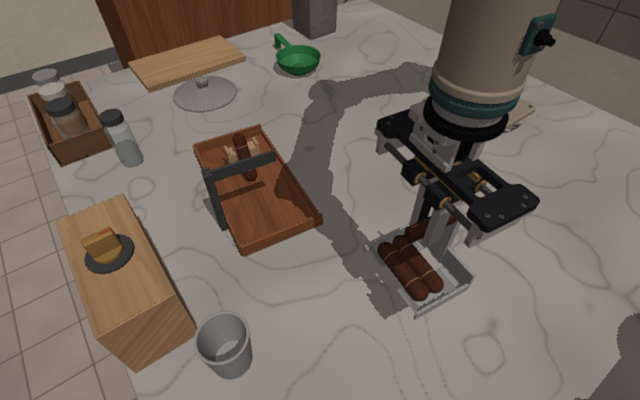

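View pics/wrist11.png

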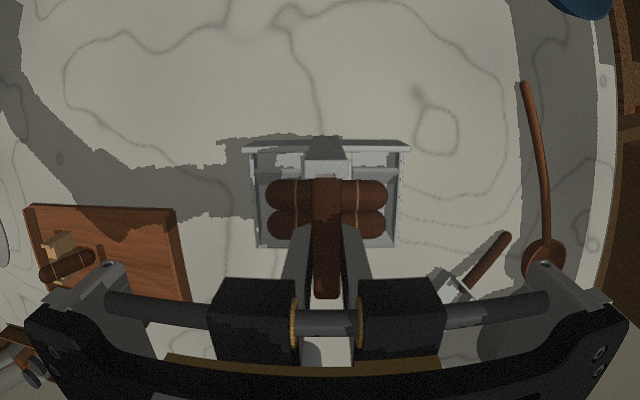

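The two rolls lie side by side in the dish at wrist pixels (325,195) and (325,222). The marble below is bare. Lowering.

apply_moves(moves="0 0.006 0 0 0 0 0;0 0.018 0 0 0 0 0;0 0.031 0 0 0 0 0;0 0.044 0 0 0 0 0;0 0.056 0 0 0 0 0;0 0.066 0 0 0 0 0;0 0.073 0 0 0 0 0;0 0.077 0 0 0 0 0;0 0.08 0 0 0 0 0;0 0.0815 0 0 0 0 0;0 0.0815 0 0 0 0 0;0 0.0815 0 0 0 0 0")

```text
time_s: 18.82
position: [0.5479, 0.2705, 0.0872]
orientation: [[0.989, 0.0, 0.147], [-0.147, 0.0, 0.989], [0.0, -1.0, 0.0]]
contact_force: [0.2, 0.4, -2.3]
gripper_width: 0.0155
```

apply_moves(moves="0 0.0006 0 0 0 0 0;0 0.0012 0 0 0 0 0;0 0.0015 0 0 0 0 0;0 0.0015 0 0 0 0 0")

```text
time_s: 19.32
position: [0.548, 0.2704, 0.0858]
orientation: [[0.989, 0.0, 0.147], [-0.147, 0.0, 0.989], [0.0, -1.0, 0.0]]
contact_force: [-0.1, -0.6, -0.3]
gripper_width: 0.0158
```

The weight is now on the marble (force about 0). I'll open and then rise.

apply_moves(moves="0 0 0 0 0 0 10;0 0 0 0 0 0 20;0 0 0 0 0 0 40;0 0 0 0 0 0 60;0 0 0 0 0 0 60;0 0 0 0 0 0 60;0 0 0 0 0 0 60;0 0 0 0 0 0 60")

```text
time_s: 20.32
position: [0.5478, 0.2704, 0.0854]
orientation: [[0.989, -0.0, 0.147], [-0.147, -0.0, 0.989], [-0.0, -1.0, -0.0]]
contact_force: [0.3, 0.2, -0.2]
gripper_width: 0.0568
```

apply_moves(moves="0 -0.01 0 0 0 0 60;0 -0.03 0 0 0 0 60;0 -0.06 0 0 0 0 60;0 -0.1 0 0 0 0 60;0 -0.14 0 0 0 0 60;0 -0.18 0 0 0 0 60;0 -0.2 0 0 0 0 60;0 -0.2 0 0 0 0 60")

```text
time_s: 21.32
position: [0.5487, 0.2708, 0.2877]
orientation: [[0.989, 0.004, 0.147], [-0.147, 0.002, 0.989], [0.003, -1.0, 0.003]]
contact_force: [-0.1, -0.0, -0.4]
gripper_width: 0.0566
```

```bash
python3 - <<'E'
from h import *
o=get_obs(); print(o["time_s"],o["position"],o["contact_force"],o["gripper_width"])
for n in ["scene","wrist"]:
    p,d=imaging.camera(n); np.savez(f"pics/{n}12.npz",p=p,d=d,pos=o["position"],R=o["orientation"])
    cv2.imwrite(f"pics/{n}12.png",p[:,:,::-1])
    if n=="scene": cv2.imwrite("pics/s12c.png",cv2.resize(p[110:340,190:490,::-1],None,fx=2.6,fy=2.6,interpolation=cv2.INTER_CUBIC))
    if n=="scene":
        P=cloud(n,d); 
        m=(P[...,0]>.47)&(P[...,0]<.62)&(P[...,1]>.19)&(P[...,1]<.35)&(p[...,0].astype(int)-p[...,2]>15)&(P[...,2]<.07)&(d>0)
        print("rolls z",np.percentile(P[m][:,2],[2,50,98]),m.sum())
        m=(P[...,0]>.47)&(P[...,0]<.62)&(P[...,1]>.19)&(P[...,1]<.35)&(p[...,0].astype(int)-p[...,2]>15)&(P[...,2]>.09)&(P[...,2]<.13)&(d>0)
        print("grip z",np.percentile(P[m][:,2],[2,50,98]),m.sum())
E
```

```text
21.325 [0.54874945 0.27083883 0.2877357 ] [-0.14338283 -0.03632935 -0.44507897] 0.056559502360296124
rolls z [-0.00310258  0.00059361  0.02936954] 3563
grip z [0.09848217 0.1128604  0.11503486] 680
```

View pics/s12c.png

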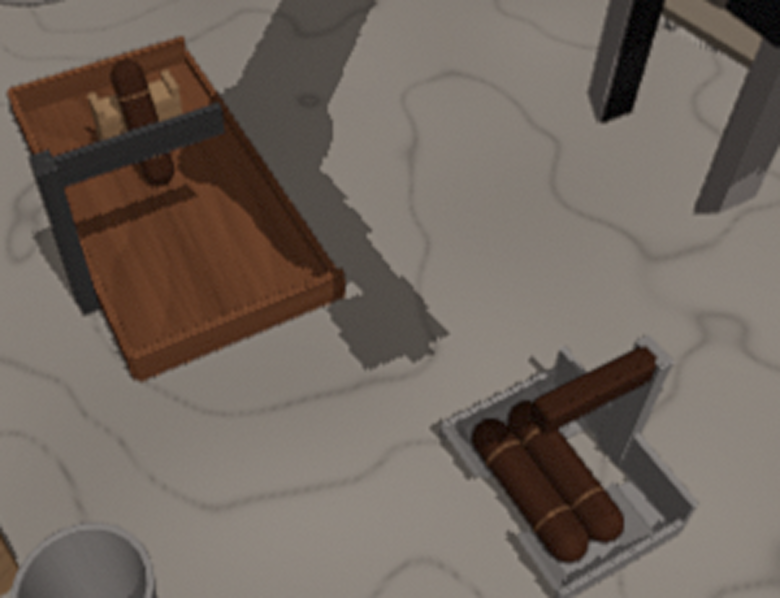

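View pics/wrist12.png

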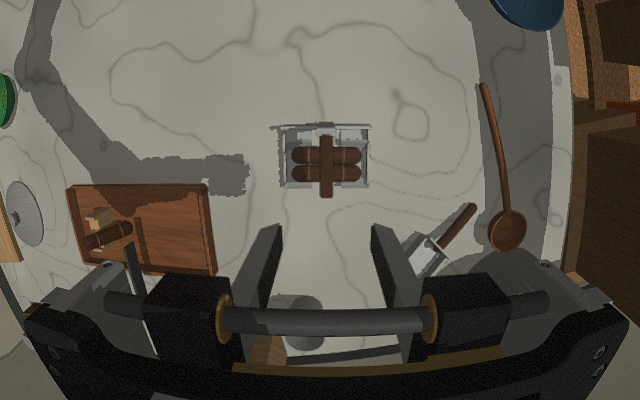

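The scoop stands upright on bare marble (grip top 115 mm) with two rolls in the dish. The third roll is in the tray, leaning on the cradle. The gripper is clear, so I'm handing in.

```bash
python3 -c "
from bench import ticket; print(ticket.hand_in())"
```

```text
the job is handed in; nothing more can be done
None
```

The job is done and handed in at about 21.4 s, well inside the 58 s limit; `hand_in` reports no verdict.

**What I did:** I gripped the scoop by its grip bar and slid it in under the heap from the robot's side. I lifted all three rolls, then drew the scoop left under the strike bar with its underside at about 82 mm. The top roll stayed behind the bar and dropped into the tray. I then set the scoop down close to its starting place, left of the tray, opened the gripper and withdrew upward.

**Last checks:**
- **Scoop:** it stands upright on bare marble, with its grip top at 115 mm as the given sizes require. Two rolls lie side by side in the dish.
- **Third roll:** it is inside the tray but not flat on the floor; one end rests on the cradle.
- **Robot:** it is clear of everything, with about 0 N outside force. No force read at the end of a move was above 4 N.

**What disagreed:**
- My first tray fit, with height left free, came out 9 mm low. I fixed the height to the marble and confirmed it by depth.
- The cameras differed by 2 to 4 mm, within the margins of this task.
- The gripper ended up about 4 mm ahead of the balance point; the scoop still hung level.
- My final depth check of the rolls' height also picked up marble, so only its upper value (29 mm, about 30 expected) means anything.

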